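# Free the seized wing nut on the glass-cutting jig

### The job

The wing nut that clamps one end of the fence on the glass-cutting jig has seized. Rock it back and forth in small arcs, stop to stop, until it breaks free, then unscrew it (counter-clockwise from above) until it stands about 65 degrees from where it started, and let go. Do not turn the round nut at the fence's other end, and do not knock over or shift the solder spool lying on the board.

Things in the scene. Friction and masses are not known exactly. Their poses are not given: they have to be found in the camera images.
- wing_grip (a point): Steel wing nut's grip: on its vertical axis, mid-wing, 62 mm above the table. The wing is an upright bar 56 mm long, 12 thick, 22 high (12 below to 10 above this point). x: across the thickness (grip along it), y: along the wing, z: up; turns with the nut. Below: a hub 26 mm across, then a grey block 46 x 44 mm, top 28 mm below this point. At the start the wing lies along the fence.
- wing_nut (a joint): Nut angle (rad), 0 as found, + counter-clockwise from above (unscrewing). Seized: stiff (about 0.12 N m; a 40 N grip holds it), hard stops near 0.27 either side; pushing on there only makes the grip slip. Each swing from one stop to the other loosens it a step; after 2 to 4 swings to and fro it passes 0.35 counter-clockwise and turns on to an end stop at 1.4. It stays where left.
- round_nut (a joint): Leave alone: angle (rad, 0 as found) of the round knurled steel nut, 43 mm across, top 66 mm above the table, on a like block at the other end of the fence, 200 mm from the wing nut; which end is which varies. The fence is an aluminium bar 330 x 26 x 8 mm on a white gridded board 260 x 340 x 12 mm, fixed on the table at a varying place and yaw.
- solder_spool: Leave alone: white spool of solder wire, 52 mm across, 28 mm high, 250 g, standing loose on the board on the robot's side of the fence, its top 40 mm above the table. Origin: centre of its underside; z up its axis.

How it is judged (in metres and radians):
At the end, for the whole second after the job is handed in: The wing nut stands still at least 50 degrees (0.87 rad) counter-clockwise of where it started (its end stop is at 80 degrees); the round nut is within 0.2 rad of where it was and the solder spool stands upright (within 0.2 rad) within 20 mm of where it was (value of joint wing_nut above 0.87 rad and velocity of joint wing_nut between -0.1 and 0.1 rad/s and value of joint round_nut between -0.2 and 0.2 rad and distance of solder_spool from where it was at the start of the episode below 0.02 m and angle between solder_spool's own z axis and vertical below 0.2 rad); the robot touches nothing.
It fails at once if the round nut was turned by more than 0.2 rad (value of joint round_nut above 0.2 rad or value of joint round_nut below -0.2 rad).
It fails at once if the solder spool was shifted by more than 20 mm or tipped (distance of solder_spool from where it was at the start of the episode above 0.02 m or angle between solder_spool's own z axis and vertical above 0.2 rad).
It also fails if it takes over 38 s, if anything falls off the work surface, if the arm or the gripper's body presses on something with over 40 N, if the wrist force passes 120 N, or if a joint passes its speed limit or range.

### The arm

A 6-joint arm with a two-finger parallel gripper is mounted at the origin on the work surface. World frame = base frame: x ahead of the robot, y to its left, z up, the work surface at z = 0. Lengths are in mm, angles in degrees, forces in N, time in s.
With the tool pointing down it reaches from about 350 to 850 mm from the base axis. Payload 8.1 kg.
Tool frame: the origin (TCP) lies at the very end of the fingers, on their centre line; the grasp point (between the pads) lies 19 mm behind it (r.grasp_offset is the distance from the TCP to the grasp point, in mm); z points along the fingers, y is the line along which they close (so a half turn about z gives the same grasp; the last joint's range is limited). The gripper opens to 85 mm and grips with 20 to 120 N. Pads are 22 mm wide; open, the fingers measure 114 mm over their backs; the gripper's body (76 mm by 85 mm) begins 54 mm behind the grasp point. The pads swing forward as they close: fully open they stand 13 mm farther back than shut.
Start: joints at [-70.439, 7.471, 85.268, -0, 87.261, -4.893], TCP at [248.396, -546.173, 231.292] pointing down, gripper open.
Joint ranges: [-169.43, 169.43], [-51.17, 129.36], [1.28, 143.12], [-76.62, 256.62], [0, 156.53], [-152.29, 152.29]. Speed limits (degrees/s): [136.94, 136.94, 159.86, 180, 180, 180].

### API

Orientations are given as [roll, pitch, yaw] about the fixed x, y, z axes, in that order (R = Rz(yaw) Ry(pitch) Rx(roll)).
In Python, from bench import r gives the robot as it stands.
- The arm moves only by the tool carry_out, never from a script. Its argument "commands" is a list of rows, each an object with "jaw": the finger opening in m, from 0 to 0.0854; "translation": the shift along the tool's x, y, z in m, a list of three; "spin": the turn about the tool's z in rad. A call has exactly 8 rows; each row shifts and turns the commanded pose from where the row before left it, along the tool's axes as they then stand; what a row does not reach is not made up. A row lasts 1/12 s, in which the tool goes at most 41.7 mm and 7.16 degrees, less where a joint would pass 70% of its speed; a pose out of reach is approached as far as the arm can. A call is refused whole if a number of a shift passes 0.0417 or a number of a turn 0.125, either way. A call with a gripper value outside its range is refused whole. The fingers move at their own pace and stop on an object; "squeeze" is the grip in N (left out, the last holds). Time passes only in rows, so rows that do not move let the fingers close, or fill a call up. It gives the time, the measured TCP pose, the force, the opening and the grip force at its end, in the units of the state.
- r.sense(): the state, without advancing time (a new reading comes with each control period).
- r.snapshot(name): name is "scene" or "side" or "wrist"; returns a dict with "pixels" (480x640x3 uint8, blue, green, red), "K" (3x3 intrinsics, pixels), "extrinsics" (4x4, takes a point from camera to world coordinates). Camera axes: x right, y down, z forward; pixel columns grow to the right and rows downward; lengths in mm; the calibration is good to about 2 mm. A picture is of the moment at which its call begins. There is no depth.
- r.hand_in(): hands the job in; it is judged then, once.
Trained networks look in a picture, given as the dict that the camera call returned (one of the last four; its "shot" number tells which), for a name from the list of things; names that differ only in an ending like _2 or _b are one class to them, and where a whole thing is asked for, a point or a joint stands for the part that bears it (a point fixed in the world has none). Each returns a list of dicts, best first, with "score" (0 to 1); they miss things now and then, are a little off and sometimes report something else, mostly with a low value. They report only what shows in the picture. A call takes as long as a camera call.
- r.spot_in(picture, target): "xy" ([column, row] in pixels, amid what is visible of it).
- r.regions_of(picture, target): "pixels" (480x640 bool, what is visible of it) and "xy" ([column, row] in pixels, amid what is visible of it).
- r.landmark_of(picture, target): "xy" ([column, row] in pixels: a listed point, or the origin of a listed thing).
The state is a dict: "time": time; "joint_pos": joint angles; "qd": joint speeds; "joint_efforts": joint torques, N m; "tool_pos": TCP position; "tcp_rot": TCP orientation; "ft_force": force on the tool from outside, world axes, zero at the start; "wrist_torque": the same for the moment, N m; "finger_gap": finger opening in mm; "grip_force": force on a finger pad.
Only numpy, scipy, OpenCV 4.12 (cv2) and the standard library are available. Lean on these libraries where they do the work, as an engineer would, in place of code of your own. Each camera call takes 0.05 s, during which the arm holds its last target. There are 200 camera calls.

## Working session

There is one attempt and no reset: what is moved stays moved. The work goes in short steps, Python scripts to look and compute and a tool call to move; the robot and the scene stay as the last step left them, time stands still between calls to the robot, and variables do not carry over. Pictures are saved under pics/ and viewed, at most 10 in all, crops included, and the job is handed in when it is done.

Besides the shell and the picture viewer there is one more tool, called after "Request:" as a command line: name --argument value ..., lists and objects as JSON in quotes. carry_out: Moves the arm, as the interface text tells. Its arguments: {"type":"object","properties":{"commands":{"type":"array","items":{"type":"object","properties":{"jaw":{"type":"number"},"translation":{"type":"array","items":{"type":"number"}},"spin":{"type":"number"}}}},"squeeze":{"type":"number"}},"required":["commands"]}

```bash
mkdir -p pics; cat > h.py <<'E'
import numpy as np, cv2
from bench import r
def ray(p,xy):
    E=np.array(p['extrinsics']);K=np.array(p['K'])
    d=E[:3,:3]@np.linalg.solve(K,[xy[0],xy[1],1]);return E[:3,3],d
def at(p,xy,z):
    o,d=ray(p,xy);return o+d*(z-o[2])/d[2]
E
python3 - <<'E'
from h import *
s=r.sense();print({k:np.round(s[k],3).tolist() for k in s})
for n in ['scene','side']:
    p=r.snapshot(n);cv2.imwrite(f'pics/{n}0.png',p['pixels'])
    for t,z in [('wing_grip',62),('round_nut',66),('solder_spool',12)]:
        for k in r.landmark_of(p,t)[:2]: print(n,t,round(k['score'],2),np.round(k['xy']),np.round(at(p,k['xy'],z),1))
E
```

```text
{'time': 0.0, 'joint_pos': [-70.438, 7.514, 85.33, 0.002, 87.261, -4.894], 'qd': [0.097, -0.019, 0.03, 0.034, -0.043, 0.026], 'joint_efforts': [0.001, -56.94, -50.055, -0.0, 0.015, -0.0], 'tool_pos': [248.233, -545.642, 230.256], 'tcp_rot': [-179.896, -0.011, 24.455], 'ft_force': [-0.053, -0.272, -0.482], 'wrist_torque': [0.052, -0.032, -0.05], 'grip_force': 0.0, 'finger_gap': 85.572}
scene wing_grip 0.63 [290. 261.] [598.4   2.8  62. ]Traceback (most recent call last):
  File "<stdin>", line 6, in <module>
ValueError: it knows: solder_spool, wing_grip
```

```bash
python3 - <<'E'
from h import *
for n in ['scene','side']:
    p=r.snapshot(n);cv2.imwrite(f'pics/{n}0.png',p['pixels'])
    for t,z in [('wing_grip',62),('solder_spool',12)]:
        for k in r.landmark_of(p,t)[:2]: print(n,t,round(k['score'],2),np.round(k['xy']),np.round(at(p,k['xy'],z),1))
    for t,z in [('wing_nut',62),('round_nut',56)]:
      try:
        for k in r.regions_of(p,t)[:2]:
            c=k['pixels'];print(n,t,round(k['score'],2),np.round(k['xy']),c.sum(),np.round(at(p,k['xy'],z),1))
      except ValueError as e: print(e)
E
```

```text
scene wing_grip 0.82 [288. 262.] [5.998e+02 4.000e-01 6.200e+01]
scene solder_spool 0.66 [220. 229.] [461.9 -69.4  12. ]
scene wing_nut 0.77 [289. 262.] 622 [599.6   1.3  62. ]
side wing_grip 0.56 [343. 254.] [601.2   2.1  62. ]
side solder_spool 0.81 [263. 340.] [459.9 -72.7  12. ]
side wing_nut 0.76 [341. 261.] 437 [592.  -14.1  62. ]
side wing_nut 0.73 [261. 330.] 1492 [ 449.2 -109.6   62. ]
side round_nut 0.66 [366. 362.] 1122 [ 544.3 -194.6   56. ]
side round_nut 0.66 [262. 329.] 1581 [ 451.9 -101.4   56. ]
```

View pics/scene0.png

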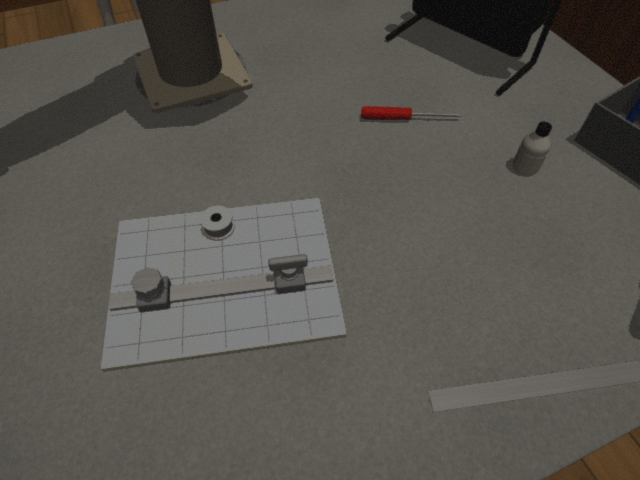

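View pics/side0.png

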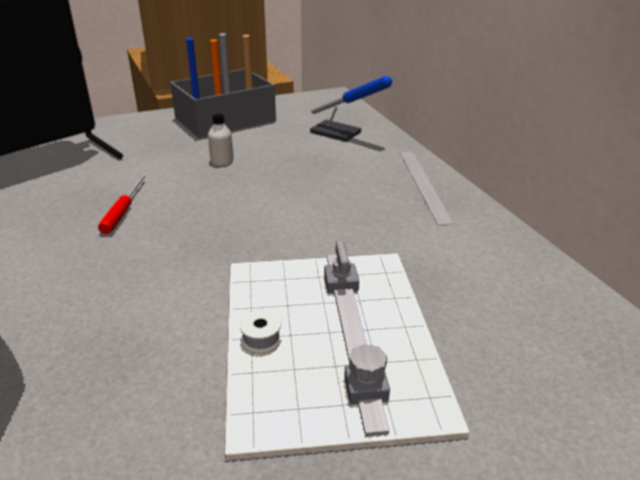

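The scene view shows the wing nut at (288,262), the round nut at (147,276), the spool at (217,222) and the fence ends near (110,299) and (333,273). The side view puts the wing nut at (342,255), in line with the fence, and the round nut at (367,357).

```bash
python3 - <<'E'
from h import *
S=r.snapshot('scene');D=r.snapshot('side')
def show(n,p,a,b,z):
    A,B=at(p,a,z),at(p,b,z);v=B-A;print(n,A.round(1),B.round(1),np.linalg.norm(v).round(1),np.degrees(np.arctan2(v[1],v[0])).round(1))
show('fence S',S,(110,299),(333,273),20)
show('wing S',S,(270,260),(306,257),72)
show('nuts S',S,(147,276),(288,262),65)
show('board S near',S,(119,221),(321,200),12)
show('board S far',S,(104,361),(344,333),12)
show('fence D',D,(375,431),(337,283),20)
show('nuts D',D,(367,357),(342,252),65)
def tri(a,b):
    M=np.zeros((3,3));v=np.zeros(3)
    for o,d in (ray(S,a),ray(D,b)):
        d=d/np.linalg.norm(d);P=np.eye(3)-np.outer(d,d);M+=P;v+=P@o
    return np.linalg.solve(M,v).round(1)
for _ in range(1):
    a=r.landmark_of(S,'wing_grip')[0]['xy'];b=r.landmark_of(D,'wing_grip')[0]['xy'];print(tri(a,b))
    a=r.landmark_of(S,'solder_spool')[0]['xy'];b=r.landmark_of(D,'solder_spool')[0]['xy'];print(tri(a,b))
s=np.hstack([cv2.resize(S['pixels'][235:305,250:340],None,fx=4.4,fy=4.4,interpolation=2),cv2.resize(D['pixels'][235:305,300:390],None,fx=4.4,fy=4.4,interpolation=2)]);cv2.imwrite('pics/crop1.png',s)
E
```

```text
fence S [ 528.1 -254.8   20. ] [618.2  63.5  20. ] 330.8 74.2
wing S [591.8 -24.1  72. ] [607.6  24.8  72. ] 51.3 72.1
nuts S [ 543.4 -190.6   65. ] [ 6.008e+02 -6.000e-01  6.500e+01] 198.5 73.2
board S near [ 377.6 -219.2   12. ] [470.4 108.5  12. ] 340.6 74.2
board S far [ 617.2 -279.7   12. ] [711.1  38.4  12. ] 331.7 73.6
fence D [ 527.7 -256.2   20. ] [589.5  -7.   20. ] 256.7 76.1
nuts D [ 544.6 -195.6   65. ] [599.8   2.2  65. ] 205.3 74.4
[ 5.964e+02 -2.000e-01  6.020e+01]
[461.  -70.4  12.5]
```

View pics/crop1.png

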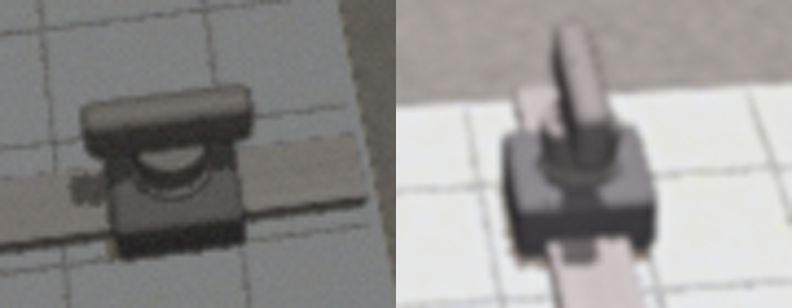

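Request:
carry_out --commands '[{"jaw":0.085,"translation":[0.034,-0.022,0]},{"jaw":0.085,"translation":[0.034,-0.022,0]},{"jaw":0.085,"translation":[0.034,-0.022,0]},{"jaw":0.085,"translation":[0.034,-0.022,0]},{"jaw":0.085,"translation":[0.034,-0.022,0]},{"jaw":0.085,"translation":[0.034,-0.022,0]},{"jaw":0.085,"translation":[0.034,-0.022,0]},{"jaw":0.085,"translation":[0.034,-0.022,0]}]' --squeeze 60

```text
invalid input
```

Request:
carry_out --commands '[{"jaw":0.085,"translation":[0.034,-0.022,0]},{"jaw":0.085,"translation":[0.034,-0.022,0]},{"jaw":0.085,"translation":[0.034,-0.022,0]},{"jaw":0.085,"translation":[0.034,-0.022,0]},{"jaw":0.085,"translation":[0.034,-0.022,0]},{"jaw":0.085,"translation":[0.034,-0.022,0]},{"jaw":0.085,"translation":[0.034,-0.022,0]},{"jaw":0.085,"translation":[0.034,-0.022,0]}]'

```text
invalid input
```

Request:
carry_out --commands '[{"jaw":0.085,"translation":[0,0,0],"spin":-0.12},{"jaw":0.085,"translation":[0,0,0],"spin":-0.12},{"jaw":0.085,"translation":[0,0,0],"spin":-0.12},{"jaw":0.085,"translation":[0,0,0],"spin":-0.12},{"jaw":0.085,"translation":[0,0,0],"spin":-0.12},{"jaw":0.085,"translation":[0,0,0],"spin":-0.12},{"jaw":0.085,"translation":[0,0,0],"spin":-0.12},{"jaw":0.085,"translation":[0,0,0],"spin":-0.02}]'

```text
time: 1.57
tool_pos: [248.4, -546.2, 231.3]
tcp_rot: [180.0, -0.0, 74.1]
ft_force: [-0.2, -0.5, -0.3]
finger_gap: 85.1
grip_force: 0.0
```

```bash
python3 - <<'E'
from h import *
p=r.snapshot('wrist');cv2.imwrite('pics/w1.png',p['pixels'])
s=r.sense();print(s['tool_pos'],s['tcp_rot'],s['time'],s['ft_force'],s['joint_pos'])
for k in r.landmark_of(p,'wing_grip')[:2]: print(k['score'],k['xy'],at(p,k['xy'],62).round(1))
for k in r.regions_of(p,'wing_nut')[:2]: print(k['score'],k['xy'],at(p,k['xy'],62).round(1),k['pixels'].sum())
E
```

```text
[ 248.40311283 -546.18533606  231.32265941] [1.79996942e+02 1.58724802e-03 7.37903946e+01] 1.6167 [ 0.51592233 -1.30274364 -0.26315505] [-7.04401187e+01  7.46929093e+00  8.52666672e+01  1.55516737e-03
  8.72609666e+01 -5.42305876e+01]
```

View pics/w1.png

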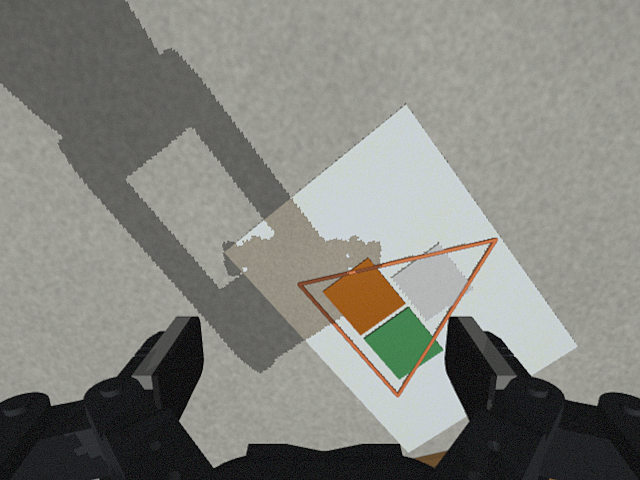

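The wrist view shows only the bare table and a paper, because the translation calls were refused: every row needs a spin. I'll move now with the spin included.

Request:
carry_out --commands '[{"jaw":0.085,"translation":[0.0388,0.0117,0],"spin":0},{"jaw":0.085,"translation":[0.0388,0.0117,0],"spin":0},{"jaw":0.085,"translation":[0.0388,0.0117,0],"spin":0},{"jaw":0.085,"translation":[0.0388,0.0117,0],"spin":0},{"jaw":0.085,"translation":[0.0388,0.0117,0],"spin":0},{"jaw":0.085,"translation":[0.0388,0.0117,0],"spin":0},{"jaw":0.085,"translation":[0.0388,0.0117,0],"spin":0},{"jaw":0.085,"translation":[0.0388,0.0117,0],"spin":0}]' --squeeze 60

```text
time: 2.38
tool_pos: [425.9, -272.7, 231.6]
tcp_rot: [180.0, 0.0, 73.5]
ft_force: [1.8, -1.1, 0.7]
finger_gap: 85.0
grip_force: 0.0
```

Request:
carry_out --commands '[{"jaw":0.085,"translation":[0.0388,0.0117,0],"spin":0},{"jaw":0.085,"translation":[0.0388,0.0117,0],"spin":0},{"jaw":0.085,"translation":[0.0388,0.0117,0],"spin":0},{"jaw":0.085,"translation":[0.0388,0.0117,0],"spin":0},{"jaw":0.085,"translation":[0.0388,0.0117,0],"spin":0},{"jaw":0.085,"translation":[0.0388,0.0117,0],"spin":0},{"jaw":0.085,"translation":[0.0388,0.0117,0],"spin":0},{"jaw":0.085,"translation":[0.0388,0.0117,0],"spin":0}]'

```text
time: 3.05
tool_pos: [602.9, -0.7, 231.4]
tcp_rot: [180.0, -0.0, 73.5]
ft_force: [-0.2, -1.1, -0.1]
finger_gap: 84.9
grip_force: 0.0
```

```bash
python3 - <<'E'
from h import *
p=r.snapshot('wrist');cv2.imwrite('pics/w2.png',p['pixels'])
s=r.sense();print(s['tool_pos'],s['tcp_rot'],s['time'],s['ft_force'],s['joint_pos'])
for k in r.landmark_of(p,'wing_grip')[:2]: print(k['score'],k['xy'],at(p,k['xy'],62).round(1))
for k in r.regions_of(p,'wing_nut')[:2]: print(k['score'],k['xy'],at(p,k['xy'],62).round(1),k['pixels'].sum())
E
```

```text
[605.28181809   5.66281022 230.75797543] [179.97783329  -0.23666072  73.74202258] 3.1 [-4.2500979   3.399502   -0.37320866] [-4.45352133  8.21275231 84.51428953  0.22739184 87.20286762 11.7935441 ]
0.71 [321.0, 219.4] [600.4   1.4  62. ]
0.78 [318.7, 215.5] [599.6   4.9  62. ] 1445
```

View pics/w2.png

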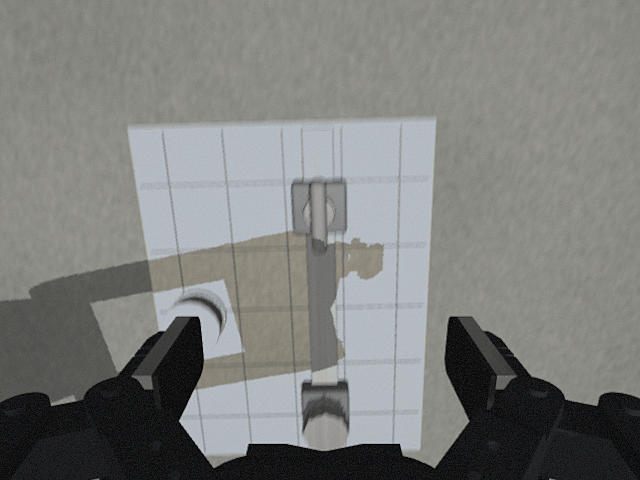

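The wrist view shows the wing upright in the image from about (318,181) to (320,250). The fence runs down to the round nut at (326,430), and the spool is at lower left, near (200,315).

```bash
python3 - <<'E'
from h import *
p=r.snapshot('wrist')
s=r.sense();print(s['tool_pos'],s['tcp_rot'])
for k in r.landmark_of(p,'wing_grip')[:1]: print(k['score'],k['xy'],at(p,k['xy'],62).round(1))
k=r.regions_of(p,'wing_nut')[0]
m=k['pixels'];ys,xs=np.nonzero(m);print(xs.min(),xs.max(),ys.min(),ys.max())
q=[];
for y in range(ys.min(),ys.max()+1,6): print(y,xs[ys==y].min(),xs[ys==y].max())
def yaw(a,b,z):
    v=at(p,a,z)-at(p,b,z);return np.degrees(np.arctan2(v[1],v[0])),np.linalg.norm(v),at(p,a,z).round(1),at(p,b,z).round(1)
print(yaw((318,181),(319.5,250),72))
print(yaw((318,127),(322,380),20))
cv2.imwrite('pics/w3.png',cv2.resize(p['pixels'][165:265,270:370],None,fx=5,fy=5,interpolation=2))
E
```

```text
[602.17627672  -1.51598194 230.77793939] [-1.79952108e+02  2.45534517e-02  7.37239175e+01]
0.57 [319.6, 217.8] [599.5   4.1  62. ]
303 334 184 257
184 315 321
190 311 325
196 311 325
202 310 326
208 305 331
214 303 334
220 303 333
226 306 331
232 310 328
238 310 327
244 311 327
250 311 327
256 314 324
(np.float64(74.79581424692024), np.float64(51.93305230429737), array([606.7,  32.5,  72. ]), array([593.1, -17.6,  72. ]))
(np.float64(74.48926684461888), np.float64(237.76473535996797), array([616.4,  67.8,  20. ]), array([ 552.8, -161.4,   20. ]))
```

View pics/w3.png

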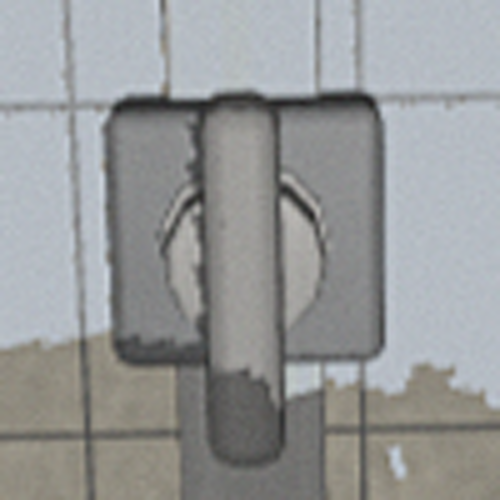

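Request:
carry_out --commands '[{"jaw":0.085,"translation":[0.002,-0.0037,0.02],"spin":-0.012},{"jaw":0.085,"translation":[0,0,0.025],"spin":0},{"jaw":0.085,"translation":[0,0,0.025],"spin":0},{"jaw":0.07,"translation":[0,0,0.025],"spin":0},{"jaw":0.06,"translation":[0,0,0.025],"spin":0},{"jaw":0.05,"translation":[0,0,0.02],"spin":0},{"jaw":0.05,"translation":[0,0,0.01],"spin":0},{"jaw":0.05,"translation":[0,0,0],"spin":0}]'

```text
time: 4.02
tool_pos: [596.6, -0.9, 78.6]
tcp_rot: [-179.7, 0.1, 74.3]
ft_force: [-0.2, -0.3, -0.2]
finger_gap: 50.2
grip_force: 0.0
```

```bash
python3 - <<'E'
from h import *
p=r.snapshot('wrist')
s=r.sense();print(s['tool_pos'],s['tcp_rot'])
for k in r.landmark_of(p,'wing_grip')[:1]: print(k['score'],k['xy'],at(p,k['xy'],62).round(1))
cv2.imwrite('pics/w4.png',p['pixels'])
E
```

```text
[597.99755917  -0.72907139  80.62842368] [-1.79884013e+02  2.72188811e-02  7.42976652e+01]
0.87 [328.0, 293.7] [599.    4.7  62. ]
```

View pics/w4.png

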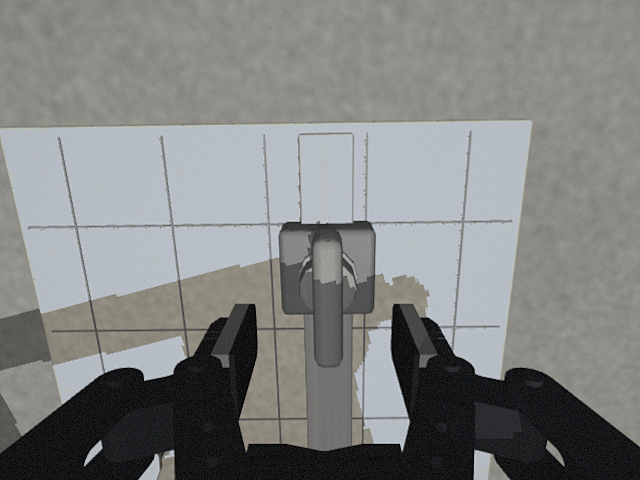

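The wing spans (326,232) to (328,364) between the open fingers, which centre near column 324. I'll shift about 4 mm along the wing, lower, and close.

Request:
carry_out --commands '[{"jaw":0.05,"translation":[0.004,0.0007,0.01],"spin":0},{"jaw":0.05,"translation":[0,0,0.015],"spin":0},{"jaw":0.05,"translation":[0,0,0.01],"spin":0},{"jaw":0.03,"translation":[0,0,0],"spin":0},{"jaw":0.02,"translation":[0,0,0],"spin":0},{"jaw":0.005,"translation":[0,0,0],"spin":0},{"jaw":0.005,"translation":[0,0,0],"spin":0},{"jaw":0.005,"translation":[0,0,0],"spin":0}]' --squeeze 60

```text
time: 4.78
tool_pos: [599.7, 4.3, 46.5]
tcp_rot: [-179.8, 0.0, 74.4]
ft_force: [-6.3, 2.0, -0.3]
finger_gap: 21.8
grip_force: 58.8
```

```bash
python3 - <<'E'
from h import *
s=r.sense();print({k:np.round(s[k],2) for k in s})
E
```

```text
{'time': np.float64(4.78), 'joint_pos': array([-4.500e+00,  1.672e+01,  9.480e+01,  1.000e-02,  6.863e+01,
        1.108e+01]), 'qd': array([-0.01, -0.06, -0.06, -0.01, -0.12, -0.02]), 'joint_efforts': array([-7.300e-01, -6.138e+01, -4.844e+01, -2.400e-01, -2.120e+00,
       -2.000e-02]), 'tool_pos': array([599.66,   4.29,  46.48]), 'tcp_rot': array([-1.7985e+02,  2.0000e-02,  7.4420e+01]), 'ft_force': array([-6.35,  1.97, -0.27]), 'wrist_torque': array([ 0.19,  0.91, -0.03]), 'grip_force': np.float64(58.76), 'finger_gap': np.float64(21.82)}
```

Request:
carry_out --commands '[{"jaw":0.005,"translation":[0,0,0],"spin":0},{"jaw":0.005,"translation":[0,0,0],"spin":0},{"jaw":0.005,"translation":[0,0,0],"spin":0},{"jaw":0.005,"translation":[0,0,0],"spin":0},{"jaw":0.005,"translation":[0,0,0],"spin":0},{"jaw":0.005,"translation":[0,0,0],"spin":0},{"jaw":0.005,"translation":[0,0,0],"spin":0},{"jaw":0.005,"translation":[0,0,0],"spin":0}]'

```text
time: 5.45
tool_pos: [599.7, 4.3, 46.5]
tcp_rot: [-179.9, 0.0, 74.4]
ft_force: [-6.1, 0.6, 0.1]
finger_gap: 22.1
grip_force: 58.8
```

```bash
python3 - <<'E'
from h import *
p=r.snapshot('wrist')
q=r.snapshot('side')
cv2.imwrite('pics/w5.png',np.hstack([cv2.resize(p['pixels'][200:400,220:440],None,fx=1.8,fy=1.8),cv2.resize(q['pixels'][180:300,276:408],None,fx=3,fy=3)]))
E
```

```text
(no output)
```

View pics/w5.png

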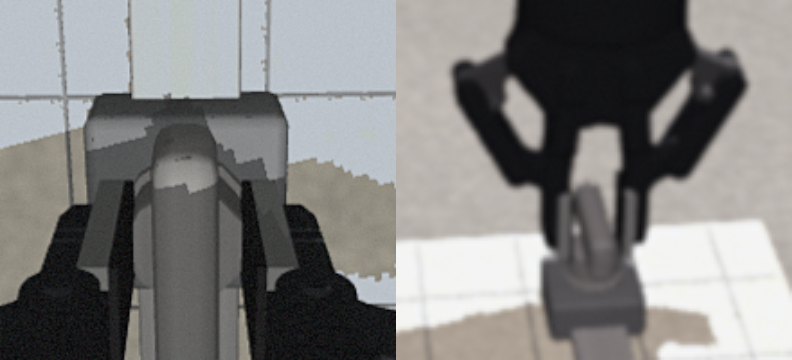

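The fingertips are clamped on the hub: there is a gap of about 22 mm and the wing stands free between the pads. I'll open, rise 6 mm and grip again.

Request:
carry_out --commands '[{"jaw":0.04,"translation":[0,0,0],"spin":0},{"jaw":0.04,"translation":[0,0,0],"spin":0},{"jaw":0.04,"translation":[0,0,-0.003],"spin":0},{"jaw":0.04,"translation":[0,0,-0.003],"spin":0},{"jaw":0.005,"translation":[0,0,0],"spin":0},{"jaw":0.005,"translation":[0,0,0],"spin":0},{"jaw":0.005,"translation":[0,0,0],"spin":0},{"jaw":0.005,"translation":[0,0,0],"spin":0}]'

```text
time: 6.22
tool_pos: [599.8, 4.5, 53.3]
tcp_rot: [-179.9, -0.0, 74.4]
ft_force: [-9.8, 3.2, 13.0]
finger_gap: 10.6
grip_force: 60.3
```

Request:
carry_out --commands '[{"jaw":0.005,"translation":[0,0,0],"spin":0},{"jaw":0.005,"translation":[0,0,0],"spin":0},{"jaw":0.005,"translation":[0,0,0],"spin":0},{"jaw":0.005,"translation":[0,0,0],"spin":0},{"jaw":0.005,"translation":[0,0,0],"spin":0},{"jaw":0.005,"translation":[0,0,0],"spin":0},{"jaw":0.005,"translation":[0,0,0],"spin":0},{"jaw":0.005,"translation":[0,0,0],"spin":0}]'

```text
time: 6.88
tool_pos: [599.8, 4.4, 53.2]
tcp_rot: [-179.9, -0.0, 74.4]
ft_force: [-11.1, 2.7, 13.7]
finger_gap: 10.7
grip_force: 60.3
```

Request:
carry_out --commands '[{"jaw":0.005,"translation":[0,-0.0007,-0.001],"spin":-0.05},{"jaw":0.005,"translation":[0,0,-0.0005],"spin":-0.05},{"jaw":0.005,"translation":[0,0,0],"spin":-0.05},{"jaw":0.005,"translation":[0,0,0],"spin":-0.05},{"jaw":0.005,"translation":[0,0,0],"spin":-0.05},{"jaw":0.005,"translation":[0,0,0],"spin":-0.04},{"jaw":0.005,"translation":[0,0,0],"spin":0},{"jaw":0.005,"translation":[0,0,0],"spin":0}]'

```text
time: 7.55
tool_pos: [598.7, 4.6, 53.3]
tcp_rot: [-179.8, -0.0, 91.1]
ft_force: [-6.0, 2.8, 3.6]
finger_gap: 10.4
grip_force: 59.6
```

```bash
cat > s.py <<'E'
from h import *
s=r.sense();print({k:np.round(s[k],2).tolist() for k in ['time','tcp_rot','tool_pos','ft_force','wrist_torque','finger_gap','joint_pos']})
E
python3 s.py
```

```text
{'time': 7.55, 'tcp_rot': [-179.82, -0.04, 91.06], 'tool_pos': [598.71, 4.62, 53.34], 'ft_force': [-5.97, 2.78, 3.62], 'wrist_torque': [0.3, 0.92, 0.01], 'finger_gap': 10.44, 'joint_pos': [-4.48, 16.11, 94.74, 0.03, 69.33, -5.55]}
```

Request:
carry_out --commands '[{"jaw":0.005,"translation":[0,0,0],"spin":0.085},{"jaw":0.005,"translation":[0,0,0],"spin":0.085},{"jaw":0.005,"translation":[0,0,0],"spin":0.085},{"jaw":0.005,"translation":[0,0,0],"spin":0.085},{"jaw":0.005,"translation":[0,0,0],"spin":0.085},{"jaw":0.005,"translation":[0,0,0],"spin":0.085},{"jaw":0.005,"translation":[0,0,0],"spin":0.085},{"jaw":0.005,"translation":[0,0,0],"spin":0}]'

```text
time: 8.22
tool_pos: [600.4, 3.8, 53.4]
tcp_rot: [180.0, 0.0, 56.8]
ft_force: [3.9, -2.2, -5.3]
finger_gap: 10.5
grip_force: 59.0
```

```bash
python3 s.py
```

```text
{'time': 8.22, 'tcp_rot': [179.95, 0.0, 56.75], 'tool_pos': [600.41, 3.83, 53.41], 'ft_force': [3.89, -2.24, -5.3], 'wrist_torque': [-0.02, -0.87, 0.69], 'finger_gap': 10.49, 'joint_pos': [-4.51, 16.15, 94.68, -0.03, 69.12, 28.75]}
```

Request:
carry_out --commands '[{"jaw":0.005,"translation":[0,0,0],"spin":-0.085},{"jaw":0.005,"translation":[0,0,0],"spin":-0.085},{"jaw":0.005,"translation":[0,0,0],"spin":-0.085},{"jaw":0.005,"translation":[0,0,0],"spin":-0.085},{"jaw":0.005,"translation":[0,0,0],"spin":-0.085},{"jaw":0.005,"translation":[0,0,0],"spin":-0.085},{"jaw":0.005,"translation":[0,0,0],"spin":-0.085},{"jaw":0.005,"translation":[0,0,0],"spin":0}]'

```text
time: 8.88
tool_pos: [598.7, 4.6, 53.3]
tcp_rot: [-179.8, -0.1, 91.5]
ft_force: [-5.1, 2.1, 1.8]
finger_gap: 10.7
grip_force: 60.0
```

```bash
python3 s.py
```

```text
{'time': 8.88, 'tcp_rot': [-179.82, -0.05, 91.51], 'tool_pos': [598.67, 4.63, 53.33], 'ft_force': [-5.11, 2.1, 1.75], 'wrist_torque': [0.23, 0.72, -0.08], 'finger_gap': 10.73, 'joint_pos': [-4.48, 16.12, 94.74, 0.04, 69.33, -6.01]}
```

Request:
carry_out --commands '[{"jaw":0.005,"translation":[0,0,0],"spin":-0.03},{"jaw":0.005,"translation":[0,0,0],"spin":-0.03},{"jaw":0.005,"translation":[0,0,0],"spin":-0.02},{"jaw":0.005,"translation":[0,0,0],"spin":0},{"jaw":0.005,"translation":[0,0,0],"spin":0},{"jaw":0.005,"translation":[0,0,0],"spin":0},{"jaw":0.005,"translation":[0,0,0],"spin":0},{"jaw":0.005,"translation":[0,0,0],"spin":0}]'

```text
time: 9.55
tool_pos: [598.5, 5.0, 53.3]
tcp_rot: [-179.8, -0.1, 95.7]
ft_force: [-6.3, 3.1, 2.6]
finger_gap: 10.6
grip_force: 66.0
```

```bash
python3 s.py
```

```text
{'time': 9.55, 'tcp_rot': [-179.8, -0.11, 95.72], 'tool_pos': [598.47, 4.99, 53.31], 'ft_force': [-6.26, 3.13, 2.63], 'wrist_torque': [0.25, 1.07, -1.19], 'finger_gap': 10.63, 'joint_pos': [-4.48, 16.11, 94.75, 0.08, 69.36, -10.22]}
```

Request:
carry_out --commands '[{"jaw":0.005,"translation":[0,0,0],"spin":0.1},{"jaw":0.005,"translation":[0,0,0],"spin":0.1},{"jaw":0.005,"translation":[0,0,0],"spin":0.1},{"jaw":0.005,"translation":[0,0,0],"spin":0.1},{"jaw":0.005,"translation":[0,0,0],"spin":0.1},{"jaw":0.005,"translation":[0,0,0],"spin":0.1},{"jaw":0.005,"translation":[0,0,0],"spin":0.08},{"jaw":0.005,"translation":[0,0,0],"spin":0.0}]'

```text
time: 10.22
tool_pos: [600.3, 3.8, 53.5]
tcp_rot: [180.0, 0.0, 56.6]
ft_force: [6.1, -2.9, -8.6]
finger_gap: 11.0
grip_force: 59.9
```

```bash
python3 s.py
```

```text
{'time': 10.22, 'tcp_rot': [179.96, 0.01, 56.64], 'tool_pos': [600.34, 3.83, 53.49], 'ft_force': [6.13, -2.87, -8.64], 'wrist_torque': [-0.06, -1.22, 0.92], 'finger_gap': 11.02, 'joint_pos': [-4.51, 16.15, 94.68, -0.03, 69.14, 28.87]}
```

Request:
carry_out --commands '[{"jaw":0.005,"translation":[0,0,0],"spin":-0.1},{"jaw":0.005,"translation":[0,0,0],"spin":-0.1},{"jaw":0.005,"translation":[0,0,0],"spin":-0.1},{"jaw":0.005,"translation":[0,0,0],"spin":-0.1},{"jaw":0.005,"translation":[0,0,0],"spin":-0.1},{"jaw":0.005,"translation":[0,0,0],"spin":-0.1},{"jaw":0.005,"translation":[0,0,0],"spin":-0.08},{"jaw":0.005,"translation":[0,0,0],"spin":0}]'

```text
time: 10.88
tool_pos: [598.4, 4.6, 53.3]
tcp_rot: [-179.8, -0.1, 96.2]
ft_force: [-6.0, 0.9, 3.0]
finger_gap: 10.7
grip_force: 60.4
```

```bash
python3 s.py
```

```text
{'time': 10.88, 'tcp_rot': [-179.78, -0.08, 96.18], 'tool_pos': [598.36, 4.62, 53.32], 'ft_force': [-5.95, 0.92, 2.98], 'wrist_torque': [0.19, 0.94, -0.02], 'finger_gap': 10.75, 'joint_pos': [-4.49, 16.11, 94.75, 0.04, 69.37, -10.68]}
```

The torque is near zero where the stop was before, so it may be free. I'll continue counter-clockwise in a small step to check.

Request:
carry_out --commands '[{"jaw":0.005,"translation":[0,0,0],"spin":-0.04},{"jaw":0.005,"translation":[0,0,0],"spin":-0.04},{"jaw":0.005,"translation":[0,0,0],"spin":-0.02},{"jaw":0.005,"translation":[0,0,0],"spin":0},{"jaw":0.005,"translation":[0,0,0],"spin":0},{"jaw":0.005,"translation":[0,0,0],"spin":0},{"jaw":0.005,"translation":[0,0,0],"spin":0},{"jaw":0.005,"translation":[0,0,0],"spin":0}]'

```text
time: 11.55
tool_pos: [598.1, 4.6, 53.4]
tcp_rot: [-179.8, -0.1, 101.6]
ft_force: [-9.2, 1.1, 4.0]
finger_gap: 10.7
grip_force: 60.6
```

```bash
python3 s.py
```

```text
{'time': 11.55, 'tcp_rot': [-179.76, -0.1, 101.6], 'tool_pos': [598.09, 4.57, 53.37], 'ft_force': [-9.16, 1.11, 3.96], 'wrist_torque': [0.19, 1.15, -0.01], 'finger_gap': 10.65, 'joint_pos': [-4.49, 16.1, 94.76, 0.03, 69.41, -16.1]}
```

It is free: 27° with no torque. Next I'll unscrew about 40° more.

Request:
carry_out --commands '[{"jaw":0.005,"translation":[0,0,0],"spin":-0.1},{"jaw":0.005,"translation":[0,0,0],"spin":-0.1},{"jaw":0.005,"translation":[0,0,0],"spin":-0.1},{"jaw":0.005,"translation":[0,0,0],"spin":-0.1},{"jaw":0.005,"translation":[0,0,0],"spin":-0.1},{"jaw":0.005,"translation":[0,0,0],"spin":-0.1},{"jaw":0.005,"translation":[0,0,0],"spin":-0.1},{"jaw":0.005,"translation":[0,0,0],"spin":0}]'

```text
time: 12.22
tool_pos: [596.0, 3.4, 53.3]
tcp_rot: [-179.6, -0.4, 142.1]
ft_force: [-19.8, -4.5, 12.9]
finger_gap: 10.2
grip_force: 61.9
```

```bash
python3 s.py
```

```text
{'time': 12.22, 'tcp_rot': [-179.64, -0.39, 142.06], 'tool_pos': [595.98, 3.37, 53.26], 'ft_force': [-19.81, -4.51, 12.91], 'wrist_torque': [-0.72, 3.17, -0.02], 'finger_gap': 10.22, 'joint_pos': [-4.55, 16.05, 94.83, -0.1, 69.64, -56.58]}
```

Request:
carry_out --commands '[{"jaw":0.005,"translation":[0,0,0],"spin":0},{"jaw":0.03,"translation":[0,0,0],"spin":0},{"jaw":0.05,"translation":[0,0,0],"spin":0},{"jaw":0.05,"translation":[0,0,0],"spin":0},{"jaw":0.05,"translation":[0,0,0],"spin":0},{"jaw":0.05,"translation":[0,0,-0.015],"spin":0},{"jaw":0.05,"translation":[0,0,-0.025],"spin":0},{"jaw":0.05,"translation":[0,0,-0.03],"spin":0}]'

```text
time: 12.88
tool_pos: [598.5, 4.4, 122.3]
tcp_rot: [-179.9, -0.2, 141.5]
ft_force: [0.9, -0.5, 0.0]
finger_gap: 49.9
grip_force: 0.0
```

Request:
carry_out --commands '[{"jaw":0.05,"translation":[0,0,-0.03],"spin":0},{"jaw":0.05,"translation":[0,0,-0.03],"spin":0},{"jaw":0.05,"translation":[0,0,-0.03],"spin":0},{"jaw":0.05,"translation":[0,0,-0.02],"spin":0},{"jaw":0.05,"translation":[0,0,0],"spin":0},{"jaw":0.05,"translation":[0,0,0],"spin":0},{"jaw":0.05,"translation":[0,0,0],"spin":0},{"jaw":0.05,"translation":[0,0,0],"spin":0}]'

```text
time: 13.55
tool_pos: [599.3, 4.2, 231.9]
tcp_rot: [-179.9, -0.1, 141.5]
ft_force: [-0.9, 0.5, -0.4]
finger_gap: 49.8
grip_force: 0.0
```

```bash
python3 s.py; python3 -c "
from h import *
cv2.imwrite('pics/w6.png',r.snapshot('wrist')['pixels'])"
```

```text
{'time': 13.55, 'tcp_rot': [-179.91, -0.14, 141.48], 'tool_pos': [599.29, 4.25, 231.91], 'ft_force': [-0.87, 0.51, -0.43], 'wrist_torque': [0.02, 0.02, 0.0], 'finger_gap': 49.81, 'joint_pos': [-4.5, 7.51, 85.17, 0.0, 87.49, -55.98]}
```

View pics/w6.png

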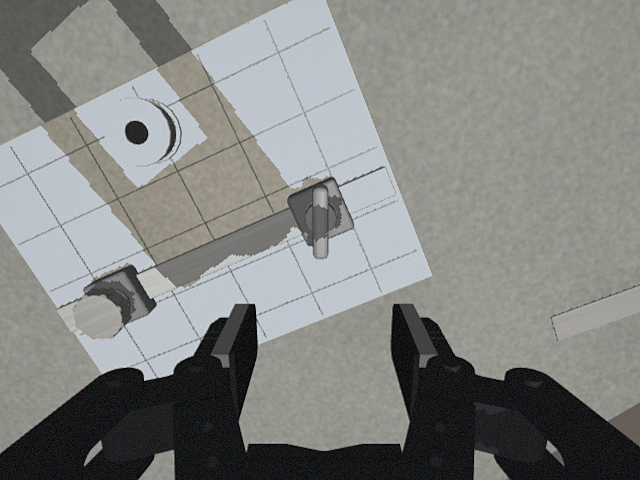

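The wing at (320,222) is upright in the image, aligned with the tool's yaw of 141.5°, so it stands about 67° from its start. The spool at (150,132) is still upright, and the gripper is clear.

```bash
python3 -c "
from h import *
print(r.hand_in())"
```

```text
the job is handed in; nothing more can be done
None
```

The wing nut broke free after rocking and now stands about 67° counter-clockwise of its start. The gripper has let go, the round nut and spool were not touched, and the job is handed in (it returned no verdict).

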